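# Draw a platform's end rail up tight with its turnbuckle and lock it with the drop pin

### The arm

A 7-joint arm with a two-finger parallel gripper is mounted at the origin on the work surface. World frame = base frame: x ahead of the robot, y to its left, z up, the work surface at z = 0. Lengths are in m, angles in rad, forces in N, time in s.
With the tool pointing down it reaches from about 0.4 to 0.9 m from the base axis. Payload 5.6 kg.
Tool frame: the origin (TCP) lies midway between the tips of the shut fingers; the grasp point (between the pads) lies 19 mm behind it; z points along the fingers, y is the line along which they close (so a half turn about z gives the same grasp; the last joint's range is limited). The gripper opens to 92 mm and grips with 3 to 60 N. Pads are 20 mm wide; open, the fingers measure 128 mm over their backs; the gripper's body (75 mm by 189 mm) begins 69 mm behind the grasp point.
Start: joints at [1.196, 0.468, -0.012, 1.603, 0.006, 1.071, -0.056], TCP at [0.212, -0.615, 0.215] pointing down, gripper open.
Joint ranges: [-2.53, 2.53], [-0.31, 2.02], [-1.57, 1.55], [0.28, 2.44], [-1.29, 4.43], [0.15, 1.84], [-2.92, 2.92]. Speed limits (rad/s): [2.57, 2.57, 3.14, 3.14, 3.14, 3.14, 3.14].

### API

Orientations are given as a unit quaternion [x, y, z, w].
In Python, from cell import robot gives the robot as it stands.
- The arm moves only by the tool drive_tool, never from a script. Its argument "motion" is one flat list of numbers, 7 for each row, row after row: the turn, a rotation vector about the world's x, y, z in rad, then the shift along the world's x, y, z in mm, then the opening in per cent of the stroke, from 0 (shut) to 100 (fully open). A call has exactly 5 rows; each row is the pose to reach, as a shift and turn from the pose commanded when the call began; what a row does not reach only later rows make up. A row lasts 1/10 s, in which the tool goes at most 50 mm and 8.59 degrees, less where a joint would pass 70% of its speed; a pose out of reach is approached as far as the arm can. A call with a gripper value outside its range is refused whole. The fingers move at their own pace and stop on an object; the grip force is fixed at half the most. Time passes only in rows, so rows that repeat a pose let the fingers close, or fill a call up. It gives the time, the measured TCP pose, the force, the opening and the grip force at its end, in the units of the state.
- robot.state(): the state, without advancing time (a new reading comes with each control period).
- robot.capture(name): name is "side" or "top"; returns a dict with "color" (400x640x3 uint8, blue, green, red), "fx", "fy", "cx", "cy" (pixels), "T" (4x4, takes a point from camera to world coordinates). Camera axes: x right, y up, looking along -z (the intrinsics and any distortion apply to the point x, -y, -z); pixel columns grow to the right and rows downward; lengths in m; the calibration is good to about 2 mm. A picture is of the moment at which its call begins. There is no depth.
- robot.hand_in(): hands the job in; it is judged then, once.
The state is a dict: "t": time; "joint_pos": joint angles; "joint_vel": joint speeds; "tau": joint torques, N m; "eef_pos": TCP position; "tool_rot": TCP orientation; "ft_force": force on the tool from outside, world axes, zero at the start; "moment": the same for the moment, N m; "width": finger opening in m; "grasp_force": force on a finger pad.
Only numpy, scipy, OpenCV 4.12 (cv2) and the standard library are available. Lean on these libraries where they do the work, as an engineer would, in place of code of your own. Each camera call takes 0.05 s, during which the arm holds its last target. There are 200 camera calls.

### The job

Turn the turnbuckle by its red bars until the loose end rail is drawn hard up against the two side beams and the tie is firmly tight, but feel for it and do not overstrain the thread. Then push the yellow-knobbed pin fully home through the strap into the rail and leave it there; leave everything else on the table alone.

Things in the scene. Friction and masses are not known exactly. Their poses are not given: they have to be found in the camera images.
- frame: Timber platform frame, a U of 38 x 89 mm beams, open at its -y end, fixed on two bearers 40 mm high. Origin: on the table under the middle of its bay; x across the bay away from the robot, y along the side beams. Side beams centred on x = -124 (near one) and +124 mm, y -150 to 150; cross rail y 150 to 188 mm; timber tops 129 mm above the table. Bay 210 mm wide, open above
- end_rail: Loose end rail, 286 (x) x 38 (y) x 87 mm high, about 1 kg, standing across the open end on the two bearers, 4 to 9 mm short of the side beams' ends; two 14 mm dowels guide it. It is drawn home along +y of the frame: home, its origin is at y = -169 mm in the frame. Origin: middle of its underside, axes as the frame's
- link: Steel link on the rod at the turnbuckle's -y end, an oblong eye lying level 105 mm above the table around an upright stud on the end rail. It has 0 to 9 mm of slack before it pulls on the stud; this pull is the tie's tension (firmly tight: 80 to 120 N; slack below 50 N; thread overstrained above 180 N). Origin: middle of its pulling face; moves along the frame's y only
- axis_mid (a point): Point on the turnbuckle's axis, mid-way along its body (tube 34 mm across, collars 44, 150 mm long), 105 mm above the table in the middle of the bay. The axis runs along the frame's y. To TIGHTEN, the body's top goes TOWARDS the robot (-x of the frame): bar ends on the robot's side go DOWN. 16 mm of draw a turn; the body creeps 8 mm a turn to +y; 0.6 to 0.9 turn is needed in all
- bar_l1 (a point): One end of the left red bar, on its centre line. The bar is round, 10 mm thick, 160 mm long, right through the body 40 mm to +y of axis_mid and square to the axis; each end stands out 80 mm from the axis. Pressing a bar: the body turns against a torque of about 0.45 to 0.5 N m while slack or while the rail slides (9 to 10 N at 50 mm from the axis), and stays where it is left
- bar_l2 (a point): Other end of the left red bar. Once the rail is home the torque rises by about 1.2 N m per rad. Firmly tight is about half as much again as running: 0.65 to 0.75 N m (13 to 15 N at 50 mm from the axis); under 0.58 N m it is still slack, over 0.9 N m overstrained
- bar_r1 (a point): One end of the right red bar, on its centre line; this bar is like the left one but 40 mm to -y of axis_mid and at right angles to the left bar
- bar_r2 (a point): Other end of the right red bar
- strap_hole (a point): Middle of the 15 mm pin hole in the steel strap, at the strap's upper face, 135 mm above the table. The strap (46 mm wide, 6 mm thick) is screwed on the near side beam and reaches over the end rail
- rail_hole (a point): Middle of the mouth of the 15 mm pin hole in the end rail's top, 127 mm above the table, 33 mm deep; it lies under the strap's hole when the rail is home
- pin: Drop pin, 70 g: steel shank 12 mm thick and 38 mm long with a tapered foot, and a yellow knob 22 mm across and 38 mm tall on it. Origin: middle of the foot's underside; z along the pin towards the knob. It stands loose in one of the two holes of the pin block, knob up, its origin 12 mm above the table
- pin_shoulder (a point): Underside of the pin's knob, on the pin's axis, 38 mm from the foot; it rests on the strap when the pin is fully home
- pin_block: Fixed dark wooden block, 60 x 120 x 50 mm high, with two 16 mm holes, 44 mm deep, 30 mm either side of the middle along its y; one holds the pin, the other the spare bolt, either way round. Origin: middle of its underside
- bolt: Spare black hexagon bolt, 12 mm, head 21 mm across and 8 mm high, standing in the other hole of the pin block; leave it. Origin: foot
- screwdriver: Red-handled screwdriver, 200 mm, lying on the table; leave it. Origin: under its middle
- hammer: Hammer, 260 mm, lying on the table; leave it. Origin: under its middle
- glue: White glue bottle, 56 mm across, 150 mm tall; leave it. Origin: middle of its underside
- marker: Blue marker pen, 14 mm thick, 124 mm long, lying on the table inside the frame's bay beyond the left bar; leave it. Origin: under its middle
- sanding_block: Cork sanding block, 112 x 67 x 34 mm; leave it. Origin: middle of its underside

How it is judged:
By the outcome, as a careful person would: the job done as asked, in the order asked, and still so for the second after the job is handed in, with the robot touching nothing.
It also fails if it takes over 72 s, if anything falls off the work surface, if the arm or the gripper's body presses on something with over 40 N, if the wrist force passes 120 N, or if a joint passes its speed limit or range.

## Working session

There is one attempt and no reset: what is moved stays moved. The work goes in short steps, Python scripts to look and compute and a tool call to move; the robot and the scene stay as the last step left them, time stands still between calls to the robot, and variables do not carry over. Pictures are saved under pics/ and viewed, at most 10 in all, crops included, and the job is handed in when it is done.

Besides the shell and the picture viewer there is one more tool, called as name(argument=value, ...) on one line, values as JSON. drive_tool: Moves the arm, as the interface text tells. Its arguments: {"type":"object","properties":{"motion":{"type":"array","items":{"type":"number"}}},"required":["motion"]}

```bash
mkdir -p pics; ls; cat > h.py <<'E'
import numpy as np, cv2
from cell import robot
def cap(n,f=None):
    c=robot.capture(n)
    if f: cv2.imwrite('pics/'+f,c['color'])
    return c
def ray(c,u,v):
    d=np.array([(u-c['cx'])/c['fx'],-(v-c['cy'])/c['fy'],-1.])
    T=np.array(c['T']); return T[:3,3],T[:3,:3]@d
def onz(c,u,v,z):
    o,d=ray(c,u,v); return (o+d*(z-o[2])/d[2])[:2].round(4)
def proj(c,p):
    T=np.array(c['T']); q=T[:3,:3].T@(np.array(p)-T[:3,3]); return (c['cx']+c['fx']*q[0]/-q[2], c['cy']-c['fy']*q[1]/-q[2])
def tri(c1,p1,c2,p2):
    o1,d1=ray(c1,*p1);o2,d2=ray(c2,*p2)
    s=np.linalg.lstsq(np.c_[d1,-d2],o2-o1,rcond=None)[0]
    a=o1+d1*s[0];b=o2+d2*s[1]; return ((a+b)/2).round(4),np.linalg.norm(a-b).round(4)
E
python3 - <<'E'
from h import *
for n in('top','side'):
    c=cap(n,n+'1.png'); print({k:(np.round(v,3).tolist() if k=='T' else v) for k,v in c.items() if k!='color'})
s=robot.state();print(s)
E
```

```text
pics
{'fx': 469.60638556773074, 'fy': 469.60638556773074, 'cx': 320.0516999345478, 'cy': 197.84386544075397, 'T': [[-0.003, 0.986, -0.166, 0.294], [-1.0, -0.005, -0.011, -0.017], [-0.012, 0.166, 0.986, 1.633], [0.0, 0.0, 0.0, 1.0]]}
{'fx': 475.9597475813173, 'fy': 475.9597475813173, 'cx': 319.46758535713155, 'cy': 204.51484119369073, 'T': [[-0.798, 0.31, -0.517, -0.225], [-0.602, -0.419, 0.679, 1.028], [-0.006, 0.854, 0.521, 0.929], [0.0, 0.0, 0.0, 1.0]]}
{'t': 0.1, 'joint_pos': array([ 1.19599478,  0.4682691 , -0.01161132,  1.60352332,  0.00600154,
        1.07138358, -0.05630443]), 'joint_vel': array([-0.00014949, -0.00098843,  0.00107004, -0.00142474, -0.00024215,
       -0.00116242, -0.00155755]), 'tau': array([ 8.91525524e-04, -5.21645379e+01, -1.20946445e-02, -2.44366103e+01,
       -5.66962617e-02,  1.40917132e-02,  4.17587125e-05]), 'eef_pos': array([ 0.2115084 , -0.61407942,  0.21375198]), 'tool_rot': array([ 9.86274709e-01,  1.65110867e-01, -1.82079547e-04, -7.52716200e-04]), 'ft_force': array([-0.39117935, -0.64799513,  0.40480333]), 'moment': array([0.04857641, 0.05919747, 0.00010787]), 'grasp_force': 0.0, 'width': 0.0920313576399543}
```

View pics/top1.png

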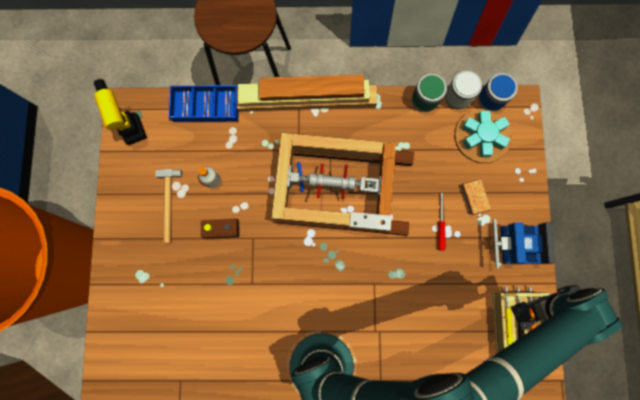

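View pics/side1.png

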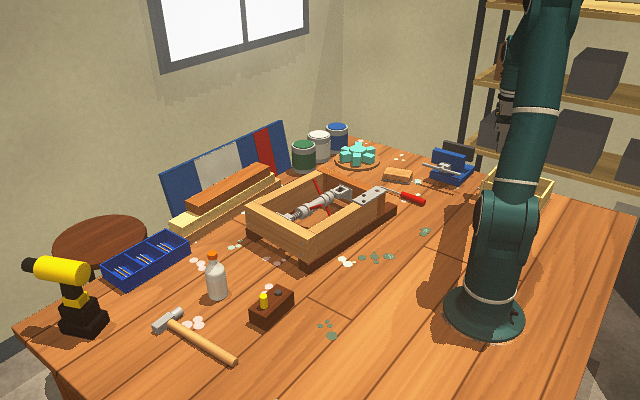

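The top view shows the frame at about (335,182), the pin at (208,228) and the block at (220,228). The frame's open end is on the right, with the strap at (370,221). Next I'll enlarge both views.

```bash
python3 - <<'E'
import cv2,numpy as np
a=cv2.imread('pics/top1.png')[125:240,260:420]; b=cv2.imread('pics/side1.png')[160:270,235:405]
cv2.imwrite('pics/tc.png',cv2.resize(a,None,fx=5,fy=5,interpolation=cv2.INTER_CUBIC))
cv2.imwrite('pics/sc.png',cv2.resize(b,None,fx=4.7,fy=4.7,interpolation=cv2.INTER_CUBIC))
E
```

```text
(no output)
```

View pics/tc.png

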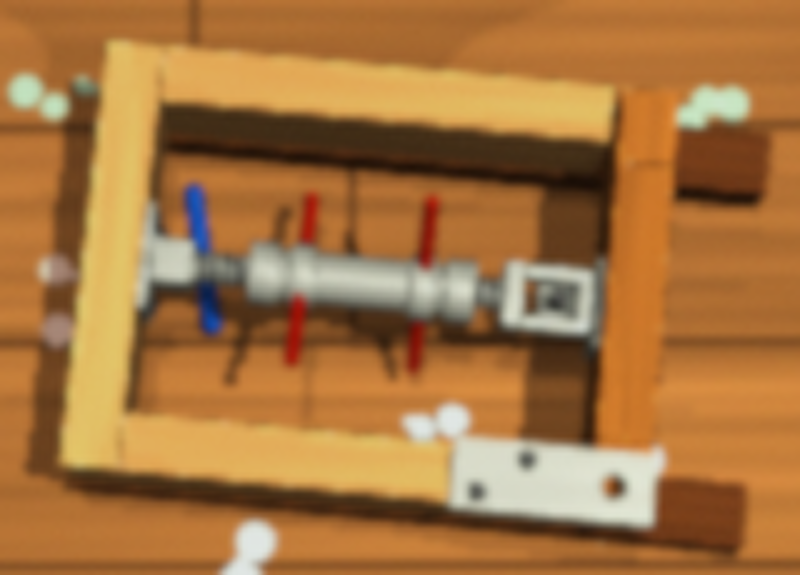

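View pics/sc.png

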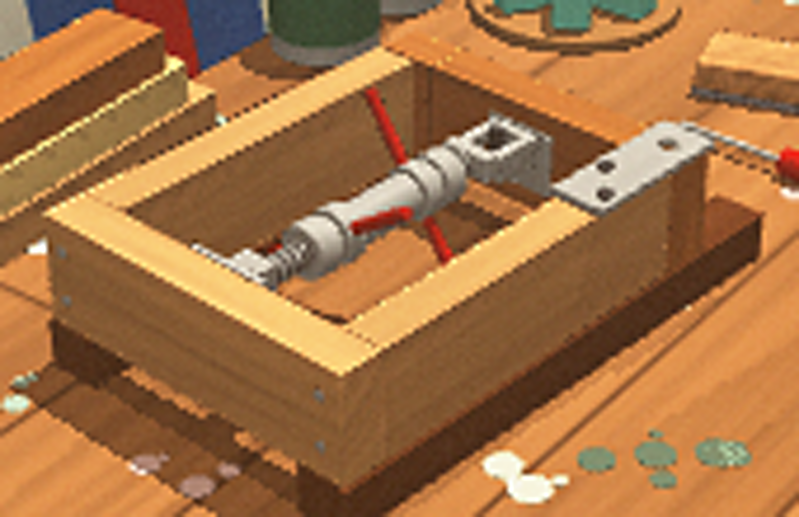

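The top crop shows the timber corners at (108,40), (62,466) and (617,88), the strap hole at (614,486), and the red bars at (312,195)-(291,363) and (432,197)-(413,370). The side crop shows the left bar's near end up and the right bar's far end up, both at about 45°.

```bash
python3 - <<'E'
from h import *
t=cap('top');s=cap('side')
T=lambda u,v:(260+(u+.5)/5-.5,125+(v+.5)/5-.5)
S=lambda u,v:(235+(u+.5)/4.7-.5,160+(v+.5)/4.7-.5)
A=[((108,40),(.143,.188)),((62,466),(-.143,.188)),((617,88),(.143,-.15)),((612,140),(.105,-.15)),((157,102),(.105,.15)),((130,413),(-.105,.15))]
W=np.array([onz(t,*T(*a),.129) for a,_ in A]);F=np.array([b for _,b in A])
Fc=F-F.mean(0);Wc=W-W.mean(0)
yaw=np.arctan2((Fc[:,0]*Wc[:,1]-Fc[:,1]*Wc[:,0]).sum(),(Fc*Wc).sum())
R=np.array([[np.cos(yaw),-np.sin(yaw)],[np.sin(yaw),np.cos(yaw)]]);o=W.mean(0)-R@F.mean(0)
print('yaw',yaw,'o',o,'res mm',((W-o-F@R.T)*1e3).round(1).tolist())
B=[((50,215),(.143,.188)),((345,375),(-.143,.188)),((127,207),(.105,.15)),((345,322),(-.105,.15))]
print('side chk',[(np.array(onz(s,*S(*a),.129))-o-R@np.array(b)).round(4).tolist() for a,b in B])
f=lambda p:(R.T@(np.array(p)[:2]-o)).round(4)
print('hole top',onz(t,*T(614,486),.135),f(onz(t,*T(614,486),.135)),'side',onz(s,*S(668,145),.135),f(onz(s,*S(668,145),.135)))
print('tube ctr',[f(onz(t,*T(*p),.105)) for p in((300,275),(428,290))])
p,e=tri(t,T(291,363),s,S(355,229));print('l near',p,e,f(p))
p,e=tri(t,T(432,197),s,S(371,92));print('r far',p,e,f(p))
p,e=tri(t,T(413,370),s,S(447,260));print('r near',p,e,f(p))
hsv=cv2.cvtColor(t['color'],cv2.COLOR_BGR2HSV)
def yel(c,box):
    h=cv2.cvtColor(c['color'],cv2.COLOR_BGR2HSV);m=cv2.inRange(h,(24,150,120),(34,255,255));x0,y0,x1,y1=box
    k=np.zeros_like(m);k[y0:y1,x0:x1]=m[y0:y1,x0:x1];y,x=np.nonzero(k);return x.mean(),y.mean(),len(x),x.min(),x.max(),y.min(),y.max()
a=yel(t,(195,215,245,242));b=yel(s,(245,280,295,320));print(a,b)
print('pin top@.08',onz(t,a[0],a[1],.08),'tri',tri(t,a[:2],s,b[:2]))
E
```

```text
yaw -0.09623464279964021 o [ 0.60643652 -0.04572181] res mm [[1.1, 0.6], [0.2, -0.0], [-1.9, -0.4], [0.5, 0.1], [-0.4, 1.9], [0.5, -2.2]]
side chk [[-0.0096, 0.0036], [-0.0039, 0.0035], [-0.0034, -0.0014], [-0.0023, -0.0004]]
hole top [ 0.467  -0.1998] [-0.124  -0.1668] side [ 0.4618 -0.1939] [-0.1297 -0.1614]
tube ctr [array([0.0014, 0.0474]), array([-0.0011, -0.0382])]
l near [0.5625 0.0156 0.1289] 0.0315 [-0.0496  0.0568]
r far [ 0.6484 -0.0854  0.1659] 0.0043 [ 0.0456 -0.0355]
r near [ 0.5604 -0.0715  0.0618] 0.012 [-0.0433 -0.0301]
(np.float64(207.25), np.float64(227.0), 48, np.int64(204), np.int64(211), np.int64(224), np.int64(230)) (np.float64(262.85714285714283), np.float64(295.65714285714284), 35, np.int64(259), np.int64(266), np.int64(293), np.int64(298))
pin top@.08 [0.4588 0.3762] tri (array([0.4584, 0.3754, 0.0827]), np.float64(0.0003))
```

drive_tool(motion=[0,0,0.076,23,41,8,0,0,0,0.152,47,82,16,0,0,0,0.229,70,124,24,0,0,0,0.305,94,165,30,0,0,0,0.381,117,206,36,0])

```text
t: 0.7
eef_pos: [0.3294, -0.4067, 0.2509]
tool_rot: [0.937, 0.35, 0.0, 0.0]
ft_force: [0.6, 0.0, 0.8]
width: 0.0539
grasp_force: 0.0
```

drive_tool(motion=[0,0,0.076,23,41,0,0,0,0,0.152,47,82,0,0,0,0,0.229,70,124,0,0,0,0,0.305,94,165,0,0,0,0,0.381,117,206,0,0])

```text
t: 1.2
eef_pos: [0.4463, -0.2008, 0.2508]
tool_rot: [0.853, 0.521, 0.0, 0.0]
ft_force: [0.8, 0.3, 0.1]
width: 0.0138
grasp_force: 0.0
```

drive_tool(motion=[0,0,0.076,23,41,0,0,0,0,0.152,47,82,0,0,0,0,0.229,70,124,0,0,0,0,0.305,94,165,0,0,0,0,0.381,117,206,0,0])

```text
t: 1.7
eef_pos: [0.5634, 0.005, 0.2506]
tool_rot: [0.739, 0.673, -0.0, 0.0]
ft_force: [1.7, -1.4, 0.6]
width: 0.0003
grasp_force: 0.0
```

drive_tool(motion=[0,0,0,0,0,-40,0,0,0,0,0,0,-78,0,0,0,0,0,0,-88,0,0,0,0,0,0,-96,0,0,0,0,0,0,-104,0])

```text
t: 2.2
eef_pos: [0.5637, 0.0032, 0.1475]
tool_rot: [0.74, 0.672, 0.001, 0.001]
ft_force: [-0.4, -0.2, 2.3]
width: 0.0003
grasp_force: 0.7
```

```bash
cat >> h.py <<'E'
yaw=-.0962;o=np.array([.6064,-.0457])
R=np.array([[np.cos(yaw),-np.sin(yaw)],[np.sin(yaw),np.cos(yaw)]])
ax=np.r_[R@[0,1],0]
def tq():
    s=robot.state();p=np.array(s['eef_pos']);F=np.array(s['ft_force']);M=np.array(s['moment'])
    c=np.r_[o,.105]
    print('t',s['t'],'p_f',((R.T@(p[:2]-o))*1e3).round(1),'z',(p[2]*1e3).round(1),'F_f',(R.T@F[:2]).round(2),F[2].round(2),'M_f',(R.T@M[:2]).round(3),M[2].round(3),
      'Tax(TCP ref)',(ax@(M+np.cross(p-c,F))).round(3),'about origin',(ax@(M-np.cross(c,F))).round(3))
E
python3 -c "
from h import *
tq();cap('side','s2.png')
a=cv2.imread('pics/s2.png')[130:270,235:405];cv2.imwrite('pics/s2c.png',cv2.resize(a,None,fx=4,fy=4,interpolation=cv2.INTER_CUBIC))"
```

```text
t 2.2 p_f [-47.2  44.6] z 147.5 F_f [-0.38 -0.27] 2.35 M_f [ 0.026 -0.074] 0.035 Tax(TCP ref) 0.021 about origin 1.395
```

View pics/s2c.png

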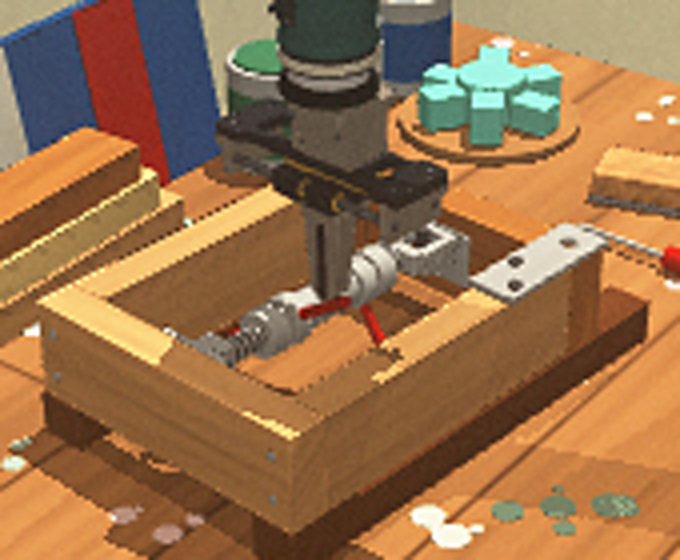

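```bash
python3 - <<'E'
from h import *
c=cap('side');t=cap('top')
S=lambda u,v:(235+u/4,130+v/4)
def ony(c,u,v,yf):
    O,d=ray(c,u,v);Of=R.T@(O[:2]-o);df=R.T@d[:2];k=(yf-Of[1])/df[1];return (Of[0]+k*df[0]).round(4),(O[2]+k*d[2]).round(4)
print('near end',ony(c,*S(303,312),.045),'old img',ony(c,235+355/4.7,160+229/4.7,.045),'mid right',ony(c,*S(380,340),-.035))
for u,v in((312,195),(291,363),(432,197),(413,370)):
    yf=.045 if u<350 else -.035
    print(u,v,ony(t,260+u/5,125+v/5,yf),[(R.T@(onz(t,260+u/5,125+v/5,z)-o)).round(4) for z in(.05,.16)])
p=robot.state()['eef_pos'];print('tcp',p,'crop px',[(a-b)*4 for a,b in zip(proj(c,p),(235,130))])
E
```

```text
near end (np.float64(-0.0194), np.float64(0.1151)) old img (np.float64(-0.0183), np.float64(0.1119)) mid right (np.float64(-0.0324), np.float64(0.0556))
312 195 (np.float64(0.0721), np.float64(0.0352)) [array([0.0685, 0.0446]), array([0.042 , 0.0413])]
291 363 (np.float64(-0.0662), np.float64(0.1466)) [array([-0.0501,  0.048 ]), array([-0.0685,  0.0445])]
432 197 (np.float64(0.0402), np.float64(0.1901)) [array([ 0.0745, -0.0382]), array([ 0.0476, -0.0357])]
413 370 (np.float64(-0.0507), np.float64(0.0694)) [array([-0.0474, -0.0354]), array([-0.0659, -0.0331])]
tcp [0.56374942 0.00324237 0.14783605] crop px [np.float64(328.1014104053513), np.float64(289.0708993180664)]
```

The tip sits on the left bar at about (328,290) in the crop, with the bar's near end at about (350,300). I'll press on and watch the force.

drive_tool(motion=[0,0,0,0,0,-4,0,0,0,0,0,0,-8,0,0,0,0,0,0,-12,0,0,0,0,0,0,-16,0,0,0,0,0,0,-20,0])

```text
t: 2.85
eef_pos: [0.5635, 0.0039, 0.1286]
tool_rot: [0.74, 0.672, 0.001, 0.001]
ft_force: [-2.6, 0.8, 10.8]
width: 0.0005
grasp_force: 4.3
```

```bash
python3 - <<'E'
from h import *
tq();t=cap('top','t3.png');c=cap('side','s3.png')
a=c['color'][150:240,270:380];cv2.imwrite('pics/s3c.png',cv2.resize(a,None,fx=6,fy=6,interpolation=cv2.INTER_CUBIC))
E
```

```text
t 2.85 p_f [-47.5  45.2] z 128.6 F_f [-2.69  0.54] 10.85 M_f [0.141 0.804] -0.034 Tax(TCP ref) 1.255 about origin 7.681
```

View pics/s3c.png

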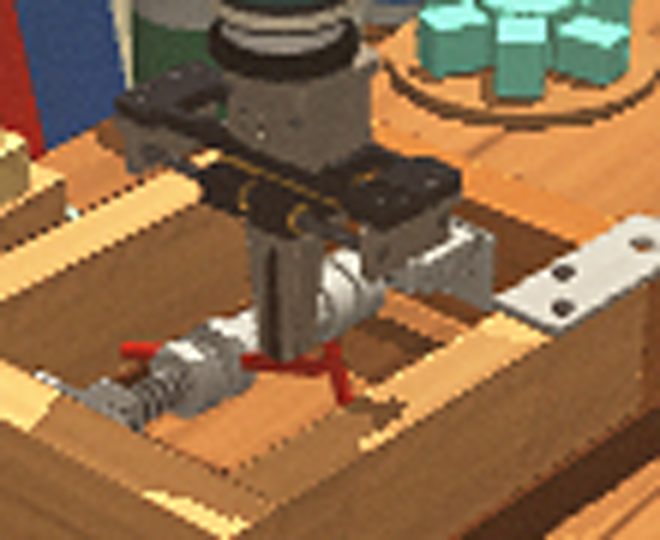

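drive_tool(motion=[0,0,0,0,0,-6,0,0,0,0,0,0,-12,0,0,0,0,0,0,-18,0,0,0,0,0,0,-24,0,0,0,0,0,0,-30,0])

```text
t: 3.45
eef_pos: [0.5621, 0.0044, 0.0981]
tool_rot: [0.74, 0.673, -0.0, -0.0]
ft_force: [-5.0, 1.3, 11.8]
width: 0.0002
grasp_force: 6.0
```

```bash
python3 -c "
from h import *
tq()"
```

```text
t 3.45 p_f [-48.9  45.6] z 98.1 F_f [-5.13  0.76] 11.84 M_f [0.203 1.06 ] 0.032 Tax(TCP ref) 1.675 about origin 8.796
```

drive_tool(motion=[0,0,0,0,0,-6,0,0,0,0,0,0,-12,0,0,0,0,0,0,-17,0,0,0,0,0,0,-22,0,0,0,0,0,0,-22,0])

```text
t: 3.95
eef_pos: [0.5647, 0.0039, 0.0767]
tool_rot: [0.74, 0.672, 0.002, 0.001]
ft_force: [-1.1, 0.3, 8.3]
width: 0.0002
grasp_force: 3.3
```

```bash
python3 -c "
from h import *
tq()"
```

```text
t 3.95 p_f [-46.3  45.4] z 76.7 F_f [-1.12  0.19] 8.3 M_f [0.092 0.077] -0.001 Tax(TCP ref) 0.493 about origin 5.242
```

drive_tool(motion=[0,0,0,0,0,48,0,0,0,0,0,0,96,0,0,0,0,-2,-20,125,0,0,0,0,-5,-55,125,0,0,0,0,-8,-78,120,0])

```text
t: 4.45
eef_pos: [0.5558, -0.0771, 0.1971]
tool_rot: [0.741, 0.672, 0.001, 0.002]
ft_force: [0.5, -1.0, -0.9]
width: 0.0004
grasp_force: 0.0
```

drive_tool(motion=[0,0,0,0,0,-25,0,0,0,0,0,0,-33,0,0,0,0,0,0,-41,0,0,0,0,0,0,-49,0,0,0,0,0,0,-57,0])

```text
t: 4.95
eef_pos: [0.5561, -0.0747, 0.1395]
tool_rot: [0.74, 0.672, 0.001, 0.002]
ft_force: [-0.6, -0.3, 9.4]
width: 0.0004
grasp_force: 3.9
```

```bash
python3 -c "
from h import *
tq();cap('side','s4.png')
a=cv2.imread('pics/s4.png')[130:230,260:400];cv2.imwrite('pics/s4c.png',cv2.resize(a,None,fx=5,fy=5,interpolation=cv2.INTER_CUBIC))"
```

```text
t 4.95 p_f [-47.3 -33.7] z 139.5 F_f [-0.57 -0.36] 9.37 M_f [-0.243  0.318] 0.037 Tax(TCP ref) 0.741 about origin 6.074
```

View pics/s4c.png

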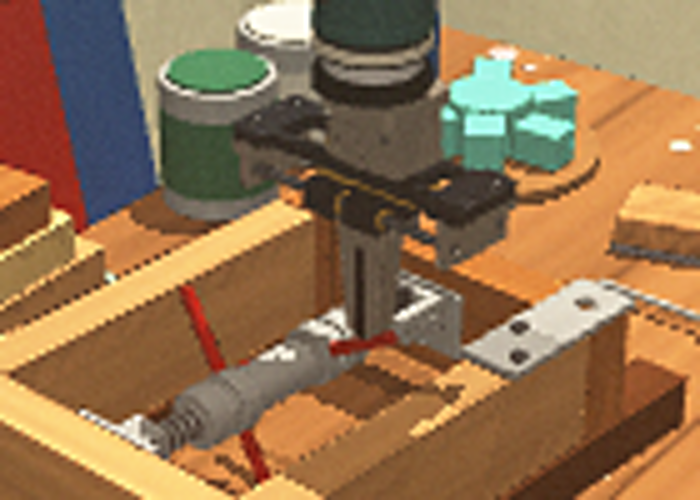

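The tip is on the right bar at (365,343), with the left bar now at about 45°, far end up. I'll continue the stroke.

drive_tool(motion=[0,0,0,0,0,-7,0,0,0,0,0,0,-14,0,0,0,0,0,0,-21,0,0,0,0,0,0,-28,0,0,0,0,0,0,-35,0])

```text
t: 5.5
eef_pos: [0.5535, -0.073, 0.1037]
tool_rot: [0.74, 0.673, -0.001, -0.001]
ft_force: [-7.2, 1.7, 11.8]
width: 0.0008
grasp_force: 6.1
```

```bash
python3 -c "
from h import *
tq()"
```

```text
t 5.5 p_f [-50.  -32.3] z 103.7 F_f [-7.36  1.04] 11.75 M_f [0.361 1.463] -0.019 Tax(TCP ref) 2.061 about origin 9.381
```

drive_tool(motion=[0,0,0,0,0,-6,0,0,0,0,0,0,-12,0,0,0,0,0,0,-18,0,0,0,0,0,0,-24,0,0,0,0,0,0,-28,0])

```text
t: 6.0
eef_pos: [0.5579, -0.0727, 0.0774]
tool_rot: [0.74, 0.673, 0.003, 0.002]
ft_force: [-0.5, 0.8, 14.0]
width: 0.0006
grasp_force: 5.3
```

```bash
python3 -c "
from h import *
tq()"
```

```text
t 6.0 p_f [-45.7 -31.5] z 77.4 F_f [-0.59  0.79] 13.98 M_f [ 0.272 -0.022] -0.009 Tax(TCP ref) 0.633 about origin 8.537
```

drive_tool(motion=[0,0,0,0,0,48,0,0,0,0,0,0,96,0,0,0,0,3,20,128,0,0,0,0,10,55,128,0,0,0,0,16,79,120,0])

```text
t: 6.5
eef_pos: [0.5723, 0.0071, 0.1977]
tool_rot: [0.74, 0.673, 0.002, 0.002]
ft_force: [0.6, 0.0, -0.7]
width: 0.0002
grasp_force: 0.0
```

drive_tool(motion=[0,0,0,0,0,-10,0,0,0,0,0,0,-15,0,0,0,0,0,0,-20,0,0,0,0,0,0,-25,0,0,0,0,0,0,-30,0])

```text
t: 7.0
eef_pos: [0.5713, 0.0034, 0.1647]
tool_rot: [0.741, 0.672, 0.0, 0.001]
ft_force: [1.0, -0.3, 7.3]
width: 0.0006
grasp_force: 3.3
```

```bash
python3 - <<'E'
from h import *
tq();c=cap('side','s5.png');t=cap('top','t5.png')
a=cv2.resize(c['color'][150:250,270:390],None,fx=5,fy=5,interpolation=cv2.INTER_CUBIC)
cv2.imwrite('pics/s5c.png',a)
E
```

```text
t 7.0 p_f [-39.7  45.6] z 164.7 F_f [ 0.98 -0.17] 7.26 M_f [-0.071 -0.32 ] -0.011 Tax(TCP ref) 0.026 about origin 3.989
```

View pics/s5c.png

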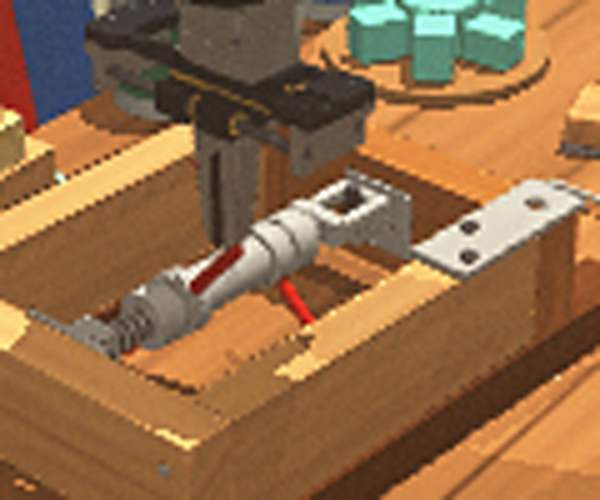

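drive_tool(motion=[0,0,0,-1,0,-6,0,0,0,0,-2,0,-12,0,0,0,0,-3,0,-18,0,0,0,0,-4,0,-23,0,0,0,0,-5,0,-28,0])

```text
t: 7.6
eef_pos: [0.5669, 0.0046, 0.1381]
tool_rot: [0.74, 0.672, 0.001, 0.001]
ft_force: [-1.7, 0.2, 10.7]
width: 0.0007
grasp_force: 4.2
```

```bash
python3 -c "
from h import *
tq()"
```

```text
t 7.6 p_f [-44.1  46.3] z 138.1 F_f [-1.69  0.04] 10.68 M_f [0.151 0.451] -0.019 Tax(TCP ref) 0.866 about origin 7.12
```

drive_tool(motion=[0,0,0,-1,0,-2,0,0,0,0,-1,0,-4,0,0,0,0,-2,0,-6,0,0,0,0,-2,0,-8,0,0,0,0,-3,0,-10,0])

```text
t: 8.1
eef_pos: [0.5632, 0.0049, 0.1279]
tool_rot: [0.74, 0.672, 0.001, 0.0]
ft_force: [-2.8, 1.0, 9.8]
width: 0.0003
grasp_force: 4.3
```

```bash
python3 -c "
from h import *
tq()"
```

```text
t 8.1 p_f [-47.8  46.3] z 127.9 F_f [-2.88  0.74] 9.79 M_f [0.272 0.531] -0.025 Tax(TCP ref) 0.933 about origin 6.783
```

drive_tool(motion=[0,0,0,0,0,-2,0,0,0,0,-1,0,-4,0,0,0,0,-1,0,-6,0,0,0,0,-2,0,-8,0,0,0,0,-2,0,-10,0])

```text
t: 8.6
eef_pos: [0.5602, 0.0054, 0.1175]
tool_rot: [0.74, 0.672, 0.0, -0.001]
ft_force: [-4.1, 2.2, 10.4]
width: 0.0003
grasp_force: 4.4
```

```bash
python3 -c "
from h import *
tq()"
```

```text
t 8.6 p_f [-50.9  46.4] z 117.5 F_f [-4.24  1.81] 10.43 M_f [0.502 1.118] 0.029 Tax(TCP ref) 1.596 about origin 7.903
```

```bash
python3 - <<'E'
from h import *
for i in range(5): robot.capture('side'); tq()
E
```

```text
t 8.65 p_f [-51.1  46.4] z 117.1 F_f [-4.63  1.25] 8.02 M_f [0.379 0.853] -0.006 Tax(TCP ref) 1.207 about origin 6.214
t 8.7 p_f [-51.   46.4] z 117.2 F_f [-3.69  1.25] 8.79 M_f [0.458 0.947] 0.015 Tax(TCP ref) 1.351 about origin 6.679
t 8.75 p_f [-51.   46.4] z 117.3 F_f [-3.57  1.75] 9.18 M_f [0.425 0.91 ] 0.065 Tax(TCP ref) 1.335 about origin 6.867
t 8.8 p_f [-51.1  46.4] z 117.3 F_f [-4.02  2.44] 7.81 M_f [0.425 0.912] 0.025 Tax(TCP ref) 1.262 about origin 6.081
t 8.85 p_f [-51.   46.4] z 117.3 F_f [-3.72  1.97] 8.18 M_f [0.456 0.936] -0.007 Tax(TCP ref) 1.307 about origin 6.298
```

drive_tool(motion=[0,0,0,-2,1,4,0,0,0,0,-7,1,4,0,0,0,0,-7,1,0,0,0,0,0,-7,1,-3,0,0,0,0,-7,1,-6,0])

```text
t: 9.35
eef_pos: [0.5524, 0.0057, 0.1106]
tool_rot: [0.74, 0.672, -0.001, -0.001]
ft_force: [-6.0, 1.1, 8.8]
width: 0.0004
grasp_force: 4.3
```

```bash
cat >> h.py <<'E'
H=.208
def feel(n=3):
    L=[]
    for i in range(n):
        s=robot.state();p=np.array(s['eef_pos']);F=np.array(s['ft_force']);M=np.array(s['moment']);a=R.T@(p[:2]-o);Ff=R.T@F[:2];My=(R.T@M[:2])[1]
        T=lambda dx:(p[2]-.105)*Ff[0]-(a[0]+dx)*F[2]
        L.append([a[0]*1e3,a[1]*1e3,p[2]*1e3,Ff[0],F[2],My,T(-.012),T(.012),My+H*Ff[0]+T(0),-(My+H*Ff[0])/F[2]*1e3])
        if i<n-1: robot.capture('side')
    L=np.array(L);print('x y z Fx Fz My Tout Tin Tmom dx(mm)');print(L[0].round(2));print('static mean',L[1:].mean(0).round(2))
E
python3 -c "
from h import *
feel()"
```

```text
x y z Fx Fz My Tout Tin Tmom dx(mm)
[-58.74  45.97 110.56  -6.05   8.82   1.18   0.59   0.38   0.41   8.85]
static mean [-58.79  45.93 110.21  -4.39   7.64   0.94   0.52   0.33   0.45  -2.88]
```

drive_tool(motion=[0,0,0,0,0,-2,0,0,0,0,0,0,-4,0,0,0,0,0,0,-6,0,0,0,0,0,0,-8,0,0,0,0,0,0,-10,0])

```text
t: 9.95
eef_pos: [0.5525, 0.0059, 0.1007]
tool_rot: [0.74, 0.672, -0.001, -0.001]
ft_force: [-5.5, 1.0, 9.3]
width: 0.0004
grasp_force: 4.7
```

```bash
python3 -c "
from h import *
feel()"
```

```text
x y z Fx Fz My Tout Tin Tmom dx(mm)
[-58.62  46.21 100.68  -5.55   9.25   0.94   0.68   0.46   0.35  23.72]
static mean [-58.61  46.14 100.46  -4.53   7.88   0.91   0.58   0.39   0.45   4.26]
```

drive_tool(motion=[0,0,0,0,0,-2,0,0,0,0,0,0,-3,0,0,0,0,0,0,-5,0,0,0,0,0,0,-6,0,0,0,0,0,0,-7,0])

```text
t: 10.55
eef_pos: [0.5534, 0.0059, 0.094]
tool_rot: [0.74, 0.672, -0.0, -0.0]
ft_force: [-2.5, 1.5, 8.3]
width: 0.0005
grasp_force: 4.6
```

```bash
python3 -c "
from h import *
feel()"
```

```text
x y z Fx Fz My Tout Tin Tmom dx(mm)
[-57.73  46.24  93.95  -2.68   8.33   0.59   0.61   0.41   0.54  -3.68]
static mean [-57.73  46.26  93.9   -2.76   7.8    0.58   0.57   0.39   0.48  -0.45]
```

drive_tool(motion=[0,0,0,0,0,-2,0,0,0,0,0,0,-3,0,0,0,0,0,0,-5,0,0,0,0,0,0,-6,0,0,0,0,0,0,-7,0])

```text
t: 11.15
eef_pos: [0.5547, 0.0058, 0.0875]
tool_rot: [0.74, 0.672, 0.001, 0.001]
ft_force: [0.1, -0.3, 9.3]
width: 0.0002
grasp_force: 4.6
```

```bash
python3 -c "
from h import *
feel()
c=cap('side','s6.png');a=c['color'][150:250,270:390]
cv2.imwrite('pics/s6c.png',cv2.resize(a,None,fx=5,fy=5,interpolation=cv2.INTER_CUBIC))"
```

```text
x y z Fx Fz My Tout Tin Tmom dx(mm)
[-5.643e+01  4.626e+01  8.750e+01  8.000e-02  9.280e+00  1.200e-01
  6.300e-01  4.100e-01  6.600e-01 -1.477e+01]
static mean [-56.38  46.23  87.44  -0.98   8.99   0.09   0.63   0.42   0.41  13.09]
```

View pics/s6c.png

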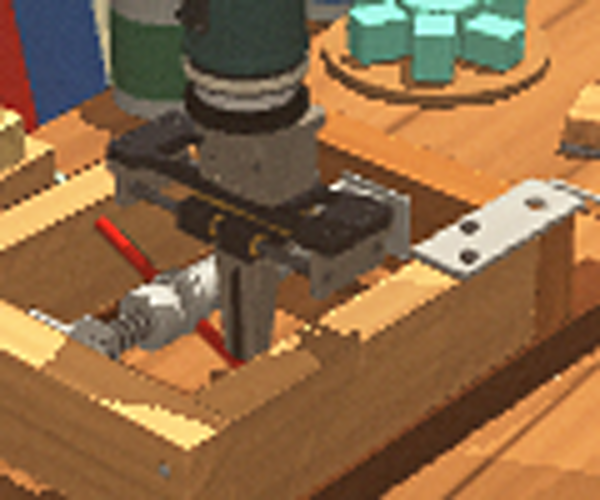

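The left bar is now at about −28° (near end low by the finger at (235,355)) and still at running torque. I'll go on.

drive_tool(motion=[0,0,0,0,0,-2,0,0,0,0,0,0,-3,0,0,0,0,0,0,-5,0,0,0,0,0,0,-6,0,0,0,0,0,0,-7,0])

```text
t: 11.8
eef_pos: [0.5567, 0.0056, 0.0814]
tool_rot: [0.74, 0.672, 0.002, 0.002]
ft_force: [1.5, -0.6, 11.5]
width: 0.0005
grasp_force: 4.4
```

```bash
python3 -c "
from h import *
feel()"
```

```text
x y z Fx Fz My Tout Tin Tmom dx(mm)
[-54.42  46.29  81.42   1.56  11.47  -0.52   0.72   0.45   0.39  17.28]
static mean [-54.56  46.28  81.29   1.66  10.61  -0.51   0.67   0.41   0.37  15.91]
```

drive_tool(motion=[0,0,0,0,0,-2,0,0,0,0,0,0,-3,0,0,0,0,0,0,-5,0,0,0,0,0,0,-6,0,0,0,0,0,0,-7,0])

```text
t: 12.4
eef_pos: [0.5558, 0.0055, 0.0741]
tool_rot: [0.74, 0.672, 0.002, 0.002]
ft_force: [-0.4, -0.8, 10.3]
width: 0.0004
grasp_force: 4.2
```

```bash
python3 -c "
from h import *
feel()"
```

```text
x y z Fx Fz My Tout Tin Tmom dx(mm)
[-55.29  46.14  74.05  -0.29  10.33  -0.17   0.7    0.46   0.35  22.21]
static mean [-55.48  46.11  73.87  -0.1   10.29  -0.21   0.7    0.45   0.35  21.62]
```

drive_tool(motion=[0,0,0,0,0,48,0,0,0,0,0,0,96,0,0,0,0,2,-20,128,0,0,0,0,5,-55,128,0,0,0,0,8,-77,120,0])

```text
t: 13.0
eef_pos: [0.5629, -0.0745, 0.1943]
tool_rot: [0.741, 0.672, 0.001, 0.002]
ft_force: [0.1, -0.4, 0.2]
width: 0.0002
grasp_force: 0.0
```

drive_tool(motion=[0,0,0,0,0,-15,0,0,0,0,0,0,-25,0,0,0,0,0,0,-30,0,0,0,0,0,0,-34,0,0,0,0,0,0,-38,0])

```text
t: 13.5
eef_pos: [0.5633, -0.0708, 0.1553]
tool_rot: [0.74, 0.673, 0.001, 0.002]
ft_force: [0.9, -1.6, 9.1]
width: 0.0005
grasp_force: 3.7
```

```bash
python3 -c "
from h import *
feel()"
```

```text
x y z Fx Fz My Tout Tin Tmom dx(mm)
[-40.53 -29.16 155.29   1.07   9.14  -0.32   0.53   0.31   0.33  10.8 ]
static mean [-40.83 -28.86 154.8    2.13   6.73  -0.47   0.46   0.3    0.35   4.02]
```

drive_tool(motion=[0,0,0,-1,0,-3,0,0,0,0,-2,0,-5,0,0,0,0,-2,0,-7,0,0,0,0,-3,0,-9,0,0,0,0,-3,0,-10,0])

```text
t: 14.1
eef_pos: [0.5596, -0.0696, 0.1454]
tool_rot: [0.739, 0.673, 0.001, 0.001]
ft_force: [-0.6, -0.3, 11.2]
width: 0.0007
grasp_force: 4.3
```

```bash
python3 -c "
from h import *
feel()"
```

```text
x y z Fx Fz My Tout Tin Tmom dx(mm)
[-4.4290e+01 -2.8240e+01  1.4535e+02 -6.0000e-01  1.1160e+01  1.4000e-01
  6.0000e-01  3.4000e-01  4.9000e-01 -1.6100e+00]
static mean [-4.4260e+01 -2.8160e+01  1.4531e+02 -5.6000e-01  1.0530e+01  1.3000e-01
  5.7000e-01  3.2000e-01  4.6000e-01 -1.8600e+00]
```

drive_tool(motion=[0,0,0,0,0,-1,0,0,0,0,-1,0,-2,0,0,0,0,-1,0,-3,0,0,0,0,-1,0,-4,0,0,0,0,-2,0,-6,0])

```text
t: 14.7
eef_pos: [0.5576, -0.0692, 0.1396]
tool_rot: [0.739, 0.673, 0.001, 0.0]
ft_force: [-3.1, 0.1, 10.9]
width: 0.0004
grasp_force: 4.7
```

```bash
python3 -c "
from h import *
feel(4)"
```

```text
x y z Fx Fz My Tout Tin Tmom dx(mm)
[-46.28 -28.08 139.61  -3.12  10.93   0.43   0.53   0.27   0.18  20.21]
static mean [-46.68 -27.98 139.24  -1.24  10.76   0.3    0.59   0.33   0.51  -3.85]
```

drive_tool(motion=[0,0,0,0,0,-1,0,0,0,0,-1,0,-2,0,0,0,0,-1,0,-3,0,0,0,0,-1,0,-4,0,0,0,0,-2,0,-5,0])

```text
t: 15.35
eef_pos: [0.5554, -0.0688, 0.1344]
tool_rot: [0.739, 0.673, 0.001, 0.0]
ft_force: [-0.4, 0.8, 11.0]
width: 0.0008
grasp_force: 4.8
```

```bash
python3 -c "
from h import *
feel(4)
c=cap('side','s7.png');a=c['color'][150:250,270:390]
cv2.imwrite('pics/s7c.png',cv2.resize(a,None,fx=5,fy=5,interpolation=cv2.INTER_CUBIC))"
```

```text
x y z Fx Fz My Tout Tin Tmom dx(mm)
[-48.54 -27.94 134.42  -0.52  11.04   0.27   0.65   0.39   0.68 -14.43]
static mean [-48.62 -27.92 134.3   -1.04  11.28   0.33   0.65   0.38   0.63  -9.93]
```

View pics/s7c.png

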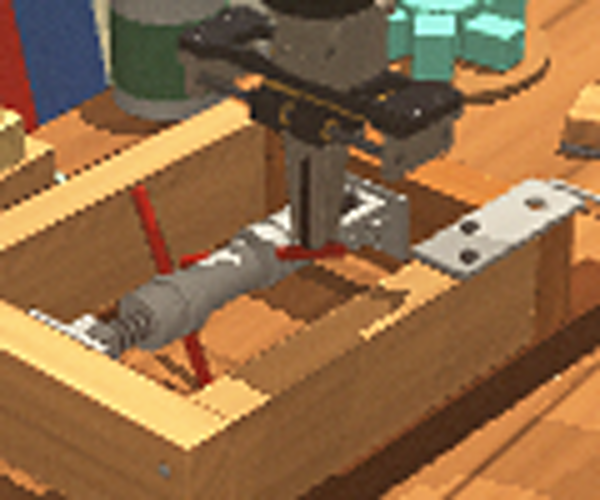

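drive_tool(motion=[0,0,0,0,0,-1,0,0,0,0,0,0,-1,0,0,0,0,-1,0,-2,0,0,0,0,-1,0,-2,0,0,0,0,-1,0,-3,0])

```text
t: 16.05
eef_pos: [0.5544, -0.0687, 0.1315]
tool_rot: [0.739, 0.673, 0.001, 0.0]
ft_force: [-2.1, 1.6, 12.7]
width: 0.0007
grasp_force: 5.2
```

```bash
python3 -c "
from h import *
feel(7)"
```

```text
x y z Fx Fz My Tout Tin Tmom dx(mm)
[-49.53 -27.91 131.51  -2.24  12.66   0.49   0.72   0.42   0.59  -1.63]
static mean [-49.56 -27.94 131.4   -1.71  11.46   0.36   0.66   0.39   0.53  -0.53]
```

drive_tool(motion=[0,0,0,0,0,-1,0,0,0,0,0,0,-1,0,0,0,0,-1,0,-2,0,0,0,0,-1,0,-2,0,0,0,0,-1,0,-3,0])

```text
t: 16.85
eef_pos: [0.5532, -0.0686, 0.1285]
tool_rot: [0.739, 0.673, 0.001, -0.0]
ft_force: [-3.6, 1.0, 12.7]
width: 0.0007
grasp_force: 5.4
```

```bash
python3 -c "
from h import *
feel(7)"
```

```text
x y z Fx Fz My Tout Tin Tmom dx(mm)
[-50.77 -27.95 128.5   -3.65  12.7    0.7    0.71   0.41   0.5    4.53]
static mean [-50.91 -27.9  128.33  -2.51  11.43   0.57   0.66   0.39   0.57  -4.29]
```

drive_tool(motion=[0,0,0,0,0,-1,0,0,0,0,0,0,-1,0,0,0,0,0,0,-2,0,0,0,0,0,0,-2,0,0,0,0,0,0,-3,0])

```text
t: 17.65
eef_pos: [0.5521, -0.0685, 0.1252]
tool_rot: [0.739, 0.673, -0.0, -0.001]
ft_force: [-4.9, 1.1, 13.7]
width: 0.0002
grasp_force: 5.6
```

```bash
python3 -c "
from h import *
feel(7)"
```

```text
x y z Fx Fz My Tout Tin Tmom dx(mm)
[-51.88 -27.95 125.17  -5.03  13.67   1.23   0.77   0.44   0.79 -13.61]
static mean [-52.01 -27.91 125.    -4.59  12.44   1.09   0.7    0.41   0.69 -11.04]
```

The tie reads about 0.70 N m static against about 0.47 running, which is firmly tight. I'll lift off and go to the pin.

drive_tool(motion=[0,0,0,0,0,48,0,0,0,0,0,0,96,0,0,0,0,-10,30,130,0,0,0,0,-20,78,130,0,0,0,0,-30,127,130,0])

```text
t: 18.45
eef_pos: [0.5221, 0.0579, 0.2548]
tool_rot: [0.74, 0.672, 0.001, 0.0]
ft_force: [0.6, -0.0, -0.7]
width: 0.0005
grasp_force: 0.0
```

drive_tool(motion=[0,0,0,-9,48,0,60,0,0,0,-19,96,0,60,0,0,0,-28,144,0,60,0,0,0,-38,192,0,60,0,0,0,-47,240,0,60])

```text
t: 18.95
eef_pos: [0.4733, 0.2984, 0.2535]
tool_rot: [0.739, 0.673, -0.001, -0.0]
ft_force: [0.6, -0.5, 0.2]
width: 0.0386
grasp_force: 0.0
```

```bash
python3 - <<'E'
from h import *
s=robot.state();print(s['eef_pos'],s['ft_force'],s['width'],s['joint_pos'].round(2))
t=cap('top','t8.png');c=cap('side','s8.png')
def blob(c,lo,hi,box):
    h=cv2.cvtColor(c['color'],cv2.COLOR_BGR2HSV);m=cv2.inRange(h,lo,hi);x0,y0,x1,y1=box
    y,x=np.nonzero(m[y0:y1,x0:x1]);return (x.mean()+x0,y.mean()+y0,len(x)) if len(x) else None
print('yel top',blob(t,(24,150,120),(34,255,255),(195,215,245,242)),'side',blob(c,(24,150,120),(34,255,255),(245,280,295,320)))
# strap hole sub-pixel: darkness-weighted inside strap
for n,f,box in(('top','t8.png',(376,216,390,228)),('side','s8.png',(370,180,386,196))):
    im=cv2.cvtColor(cv2.imread('pics/'+f),cv2.COLOR_BGR2HSV);x0,y0,x1,y1=box
    print(n);print(im[y0:y1,x0:x1,1])
E
```

```text
[0.47334187 0.29841201 0.25351678] [ 0.58336459 -0.50504287  0.1812291 ] 0.03857006134917965 [-0.06  0.37 -0.71  1.75  0.27  1.12 -0.94]
yel top None side (np.float64(261.0), np.float64(297.0), 1)
top
[[ 22  23  23  23  24  24  24  24  24  29  35  36  31  20]
 [ 20  19  20  20  20  19  19  19  18  19  20  19  19  17]
 [ 18  18  18  18  19  19  19  21  18  18  18  18  17  17]
 [ 18  17  16  18  21  22  22  23  21  19  17  17  17  17]
 [ 17  17  17  21  24  33  41  36  25  22  18  16  16  17]
 [ 18  18  18  21  31  71 117  85  38  26  20  16  17  19]
 [ 19  19  20  23  39 105 182 149  54  27  22  18  17  20]
 [ 20  19  20  21  34  85 133 111  47  24  21  18  18  22]
 [ 19  19  19  21  25  42  59  47  28  23  19  18  19  22]
 [ 19  19  19  19  21  23  25  22  22  20  19  18  19  21]
 [ 18  18  18  17  18  18  19  19  19  17  18  18  18  22]
 [ 22  20  19  19  18  17  18  18  17  17  17  15  17  20]]
side
[[162 165 164 158 159 157 165 165 162 163 167 160 150 138  78  77]
 [163 160 157 163 165 166 160 164 167 159 163 164 164 166 159 158]
 [164 163 160 162 170 162 167 165 159 161 164 165 1
[... 187 characters left out ...]
 171 131 175 172 171 164 165]
 [178 171 170 173  92  12  14  19  59  67  25  23  50 135 175 174]
 [178 184  97  59  20  23  24  18  21  22  33  56  53  30  57  94]
 [191 104  15  20  22  21  23  20  23  24  24  26  27  36  50  43]
 [ 15  21  21  24  22  32  38  41  35  25  27  29  25  24  23  38]
 [ 23  26  23  26  32  67  53  50  56  39  27  27  23  23  19  22]
 [ 25  27  24  24  24  33 164 151  71  38  25  25  23  26  39  51]
 [ 27  26  23  25  28  26  27  24  23  25  22  25  22  38  52 136]
 [ 26  24  29  31  29  32  25  26  23  22  24  38  56 130 181 157]
 [ 25  30  30  28  30  25  28  26  24  39  54  51 124 181 185 152]
 [ 25  29  28  27  28  28  26  26  42  58 134 185 176 178 174 154]]
```

drive_tool(motion=[0,0,0,-9,46,0,60,0,0,0,-15,77,-30,60,0,0,0,-15,77,-78,60,0,0,0,-15,77,-100,60,0,0,0,-15,77,-100,60])

```text
t: 19.55
eef_pos: [0.4575, 0.371, 0.15]
tool_rot: [0.739, 0.673, -0.004, -0.001]
ft_force: [-0.7, 0.0, -0.0]
width: 0.0551
grasp_force: 0.0
```

```bash
python3 - <<'E'
from h import *
c=cap('side','s9.png');s=robot.state();print(s['eef_pos'],s['width'])
im=cv2.imread('pics/s9.png');h=cv2.cvtColor(im,cv2.COLOR_BGR2HSV)
m=cv2.inRange(h,(20,120,60),(36,255,255))[275:315,245:295];y,x=np.nonzero(m);print('yel side',x.mean()+245,y.mean()+275,len(x),x.min()+245,x.max()+245,y.min()+275,y.max()+275)
print('knob mid proj',proj(c,[.4585,.3752,.069]),'bottom',proj(c,[.4585,.3752,.05]),'top',proj(c,[.4585,.3752,.088]),'tcp',proj(c,s['eef_pos']))
# top hole centroid
t=cv2.cvtColor(cv2.imread('pics/t8.png'),cv2.COLOR_BGR2HSV)[218:227,378:388,1].astype(float)-22;t[t<5]=0
yy,xx=np.mgrid[218:227,378:388];u,v=(t*xx).sum()/t.sum(),(t*yy).sum()/t.sum()
tc=robot.capture('top');print('hole',u,v,[onz(tc,u,v,z) for z in(.135,.125)])
t1=cv2.cvtColor(cv2.imread('pics/top1.png'),cv2.COLOR_BGR2HSV)[218:227,378:388,1].astype(float)-22;t1[t1<5]=0;print('before',(t1*xx).sum()/t1.sum(),(t1*yy).sum()/t1.sum())
print(t1.astype(int))
E
```

```text
[0.45890413 0.37204932 0.15263589] 0.05478389034378722
yel side 263.16964285714283 300.63392857142856 112 259 267 293 308
knob mid proj (np.float64(263.1692759718872), np.float64(299.54753614701985)) bottom (np.float64(263.65766374101185), np.float64(304.9489988260569)) top (np.float64(262.6730611993117), np.float64(294.05950850935506)) tcp (np.float64(261.6607357021184), np.float64(274.00443171535323))
hole 382.17371323529414 222.1433823529412 [array([ 0.4659, -0.199 ]), array([ 0.4671, -0.2002])]
before 381.95509942270684 221.9615137908916
[[  0   0   0   0   0   0   0   0   0   0]
 [  0   0   0   0   0   0   0   0   0   0]
 [  0   0  14  44  58  29   0   0   0   0]
 [  0   0  39 102 137  92  22   0   0   0]
 [  0   0  47 124 170 140  41   5   0   0]
 [  0   0  32  89 124  97  31   0   0   0]
 [  0   0   9  31  43  27   7   0   0   0]
 [  0   0   0   0   5   0   0   0   0   0]
 [  0   0   0   0   0   0   0   0   0   0]]
```

drive_tool(motion=[0,0,0,0,3,-40,60,0,0,0,0,3,-75,60,0,0,0,0,3,-88,60,0,0,0,0,3,-95,60,0,0,0,0,3,-95,60])

```text
t: 20.15
eef_pos: [0.4612, 0.376, 0.0605]
tool_rot: [0.74, 0.672, 0.001, -0.0]
ft_force: [-0.1, -0.7, 0.3]
width: 0.0553
grasp_force: 0.0
```

drive_tool(motion=[0,0,0,0,0,0,0,0,0,0,0,0,0,0,0,0,0,0,0,0,0,0,0,0,0,0,0,0,0,0,0,0,0,0,0])

```text
t: 20.65
eef_pos: [0.459, 0.376, 0.0602]
tool_rot: [0.74, 0.673, -0.001, -0.001]
ft_force: [-4.3, -0.6, 6.2]
width: 0.0213
grasp_force: 30.0
```

```bash
python3 - <<'E'
from h import *
s=robot.state();print(s['eef_pos'],s['width'],s['grasp_force'],s['ft_force'])
E
```

```text
[0.45896866 0.37598169 0.06018707] 0.021285103433547812 29.9880713224411 [-4.2776386  -0.63496534  6.21614617]
```

drive_tool(motion=[0,0,0,0,0,15,0,0,0,0,0,0,45,0,0,0,0,0,0,93,0,0,0,0,0,0,141,0,0,0,0,0,-20,175,0])

```text
t: 21.15
eef_pos: [0.4607, 0.3585, 0.2391]
tool_rot: [0.739, 0.674, 0.003, -0.001]
ft_force: [-0.2, 0.6, -0.4]
width: 0.0215
grasp_force: 30.0
```

```bash
python3 - <<'E'
from h import *
s=robot.state();c=cap('side','s10.png');s2=robot.state();p=np.array(s2['eef_pos']);print(s['eef_pos'],p,s2['width'],s2['ft_force'])
u,v=[int(a) for a in proj(c,p)];h=cv2.cvtColor(c['color'],cv2.COLOR_BGR2HSV)
m=cv2.inRange(h,(20,110,50),(36,255,255))[v-20:v+35,u-25:u+25];y,x=np.nonzero(m)
print('tcp px',proj(c,p),'yel',x.mean()+u-25,y.mean()+v-20,len(x),x.min()+u-25,x.max()+u-25,y.min()+v-20,y.max()+v-20)
print('exp knob bottom',proj(c,p-[0,0,.01]),'foot',proj(c,p-[0,0,.048]))
g=c['color'][v:v+34,u-14:u+16];print(cv2.cvtColor(g,cv2.COLOR_BGR2GRAY)[::2])
E
```

```text
[0.46072169 0.35845398 0.23914902] [0.46362352 0.35538324 0.24359034] 0.021378004841485 [ 2.49656486 -1.3587137   2.99758876]
tcp px (np.float64(262.3225066699055), np.float64(240.98904165346698)) yel 260.05970149253733 241.82089552238807 67 258 264 233 250
exp knob bottom (np.float64(262.6006958817931), np.float64(244.28376570964477)) foot (np.float64(263.63569997141076), np.float64(256.54179990575165))
[[ 97  98  98  69  53  57  90  61  42  41 126 140 144 151  48  59  93  94
   95  81  85  85  84  85 106 102 100 102  98 100]
 [ 87  62  75  99  99  98 102  76  45  44 102 140 144 152  77  61  88  88
   92  82  85  83  86  92 103 105 102 104 103 102]
 [ 97 101 102 103 103 103  99 100  75  61 121 136 141 148  78  50  89  87
   97  83  85  86  86  87 154 155 137 110 101 101]
 [101 100 101  97  95  96  99  98  98 105 109 132 142 150 115  34  90  87
  103  82  84  77  78  77  77 157 155 151 144  98]
 [ 98  98  97  99  97 103 104 106 105 104  96 137 143 148 148  77  81  88
   84  73  79  74  78  78  76  76  72  73  70 142]
 [171 171  97 100 101 108 105  97  94  92  94  90  80 106 114 113 1
[... 733 characters left out ...]
168 164 160 162 164 164
  173 178 175  93  90  95 101 116 163 160 157 157]
 [175 172 167 168 167 167 167 172 171 168 166 159 160 158 165 170 176 169
  168 166 165 175 179 180  94 129 160 156 160 159]
 [168 165 168 168 172 171 170 164 162 160 161 165 169 173 170 172 165 162
  171 175 178 179 176 169 160 153 152 137  60  60]
 [166 172 176 170 166 161 162 162 163 170 178 172 174 169 163 169 176 174
  180 177 173 165 152 149 151 120  85 132 179 178]
 [172 165 162 160 161 160 166 170 174 171 168 167 167 173 177 181 179 174
  168 153 151 149 133  98 112 162 177 170 170 171]
 [166 160 159 165 174 172 173 169 164 163 169 176 178 181 174 171 161 149
  150 144 110  96 139 177 171 172 170 170 172 174]]
```

drive_tool(motion=[0,0,0,0,-46,0,0,0,0,0,0,-92,0,0,0,0,0,0,-138,0,0,0,0,0,0,-184,0,0,0,0,0,0,-230,0,0])

```text
t: 21.7
eef_pos: [0.4607, 0.1233, 0.2353]
tool_rot: [0.74, 0.672, 0.0, 0.001]
ft_force: [1.2, -0.0, -0.5]
width: 0.0212
grasp_force: 30.0
```

drive_tool(motion=[0,0,0,0,-46,0,0,0,0,0,0,-92,0,0,0,0,0,0,-138,0,0,0,0,0,0,-184,0,0,0,0,0,3,-230,0,0])

```text
t: 22.2
eef_pos: [0.4633, -0.1068, 0.2356]
tool_rot: [0.74, 0.672, 0.0, 0.001]
ft_force: [0.5, 1.1, -0.5]
width: 0.0211
grasp_force: 30.0
```

drive_tool(motion=[0,0,0,2,-40,0,0,0,0,0,4,-80,0,0,0,0,0,4,-96,0,0,0,0,0,4,-96,0,0,0,0,0,4,-96,0,0])

```text
t: 22.7
eef_pos: [0.4678, -0.199, 0.2348]
tool_rot: [0.74, 0.673, 0.0, -0.0]
ft_force: [0.7, 0.5, -1.1]
width: 0.021
grasp_force: 30.0
```

```bash
python3 - <<'E'
from h import *
robot.capture('side');c=cap('side','s11.png');s2=robot.state();p=np.array(s2['eef_pos']);print(p,s2['width'],s2['ft_force'],s2['moment'])
u,v=[int(a) for a in proj(c,p)];h=cv2.cvtColor(c['color'],cv2.COLOR_BGR2HSV)
m=cv2.inRange(h,(20,110,50),(36,255,255))[v-20:v+20,u-25:u+25];y,x=np.nonzero(m)
print('tcp px',proj(c,p),'yel',x.mean()+u-25,y.mean()+v-20,len(x),x.min()+u-25,x.max()+u-25,y.min()+v-20,y.max()+v-20)
print('exp knob bottom',proj(c,p-[0,0,.01]),'foot',proj(c,p-[0,0,.048]),'tcp pix crop origin',u-14,v)
g=c['color'][v:v+24,u-14:u+16];print(cv2.cvtColor(g,cv2.COLOR_BGR2GRAY))
E
```

```text
[ 0.46797789 -0.19836782  0.23484726] 0.02123725208907891 [ 0.92165876  0.52860794 -0.71842573] [-0.04401278 -0.04900843  0.02179936]
tcp px (np.float64(377.5604991891051), np.float64(162.7689122102557)) yel 378.69117647058823 161.73529411764707 68 354 400 143 175
exp knob bottom (np.float64(377.3851354978135), np.float64(165.5152605687502)) foot (np.float64(376.7293106159252), np.float64(175.78605023204025)) tcp pix crop origin 363 162
[[ 70  77  96 117 115 116 115 116  93  72  40  52 119 133 140 147  59  71
   87  83  70  78 103 175 170 169 165 166 166 165]
 [ 93  96  98  69  72  96 115 125 117 105  50  73 122 132 136 144  54  70
   90  92  77  77  97 174 168 170 169 166 165 162]
 [172 175  98  93  89  91  90  68 149 171 176 148 120 134 139 147  37  73
   85  83  77 127 174 170 167 166 166 162 163 163]
 [168 170 172 170 171 169 173 174 178 174 176 152 121 132 141 142  31  69
   83 132 180 171 168 168 164 163 159 161 158 155]
 [168 168 167 166 169 176 173 178 176 165 143  72 125 138 139 143 139 118
  109 175 169 168 166 161 159 171 112 154 155 159]
 [168 170 171 171 172 173 157 140 
[... 1641 characters left out ...]
157 155 156 154 152 154
   80  82  84  71  78  94  83 101  86  89  95  92]
 [165 167 162 157 159 152 155 156 160 161 158 158 153 159 154 153 152 149
  151 149  82  83  83  78  61  67  64  81  81  87]
 [162 157 154 150 152 157 160 162 160 159 154 154 154 158 152 152 149 147
  147 154 154 148 138 124 123 148 159  84  90  88]
 [137 149 156 155 159 161 160 162 157 155 154 157 157 148 151 150 146 145
  150 152 143 134 118 130 150 158 159 166 170 173]
 [134 134 137 154 159 159 161 157 153 156 159 156 149 149 148 147 146 150
  143 140 129 113 137 152 154 158 162 166 169 171]
 [131 135 134 134 156 131 125 155 156 155 152 146 150 157 141 145 147 161
  131 117 120 142 152 152 158 164 165 169 171 173]]
```

```bash
python3 - <<'E'
from h import *
c=robot.capture('side');p=robot.state()['eef_pos'];print(p)
for q in([p[0],p[1],.135],[.4665,-.2007,.135],[.4668,-.202,.135],[.4665,-.2007,.127]): print(q,proj(c,q))
h=cv2.cvtColor(cv2.imread('pics/s8.png'),cv2.COLOR_BGR2HSV)[188:194,373:381]
print(h[...,1]);print(h[...,2]); print(onz(c,376.6,190.7,.135),onz(c,376.6,190.7,.130))
E
```

```text
[ 0.46802239 -0.19850422  0.23484416]
[np.float64(0.4680223880856615), np.float64(-0.19850422122598815), 0.135] (np.float64(375.87035231885994), np.float64(189.3710247651169))
[0.4665, -0.2007, 0.135] (np.float64(376.5976117125812), np.float64(189.24467524066392))
[0.4668, -0.202, 0.135] (np.float64(376.72165051530504), np.float64(189.06572065364907))
[0.4665, -0.2007, 0.127] (np.float64(376.46432482095116), np.float64(191.30257168547564))
[[ 20  22  21  23  20  23  24  24]
 [ 24  22  32  38  41  35  25  27]
 [ 26  32  67  53  50  56  39  27]
 [ 24  24  33 164 151  71  38  25]
 [ 25  28  26  27  24  23  25  22]
 [ 31  29  32  25  26  23  22  24]]
[[231 234 236 238 239 237 235 236]
 [233 234 223 197 186 217 235 232]
 [232 229 107 121 118 131 211 233]
 [232 235 210 162 165 176 194 234]
 [233 231 233 234 234 235 233 237]
 [229 227 230 230 234 236 240 241]]
[ 0.4613 -0.1922] [ 0.4657 -0.1999]
```

drive_tool(motion=[0,0,0,-1,-2,-20,0,0,0,0,-1,-2,-40,0,0,0,0,-1,-2,-44,0,0,0,0,-1,-2,-47,0,0,0,0,-1,-2,-50,0])

```text
t: 23.35
eef_pos: [0.4674, -0.2022, 0.1852]
tool_rot: [0.74, 0.673, 0.0, 0.001]
ft_force: [-0.0, 0.3, -0.7]
width: 0.0209
grasp_force: 30.0
```

drive_tool(motion=[0,0,0,0,0,-2,0,0,0,0,0,0,-3,0,0,0,0,0,0,-4,0,0,0,0,0,0,-5,0,0,0,0,0,0,-6,0])

```text
t: 23.85
eef_pos: [0.4668, -0.2022, 0.1788]
tool_rot: [0.74, 0.672, 0.0, -0.0]
ft_force: [-0.7, 1.0, 0.9]
width: 0.0212
grasp_force: 30.0
```

```bash
python3 - <<'E'
from h import *
s=robot.state();print(s['eef_pos'],s['ft_force'],s['moment'])
E
```

```text
[ 0.46678637 -0.20223959  0.1787753 ] [-0.71131109  1.02537539  0.94647163] [ 0.41591711  0.14661001 -0.02077232]
```

drive_tool(motion=[0,0,0,0,1,-1,0,0,0,0,0,1,-2,0,0,0,0,0,1,-4,0,0,0,0,0,1,-6,0,0,0,0,0,1,-8,0])

```text
t: 24.35
eef_pos: [0.4665, -0.2012, 0.1702]
tool_rot: [0.74, 0.672, -0.0, -0.0]
ft_force: [-0.6, 1.2, 0.4]
width: 0.0214
grasp_force: 30.0
```

```bash
python3 - <<'E'
from h import *
s=robot.state();print(s['eef_pos'],s['ft_force'],s['moment'])
E
```

```text
[ 0.46646809 -0.20124093  0.17022395] [-0.63693251  1.17579237  0.37161739] [ 0.6347204   0.28714615 -0.02055097]
```

drive_tool(motion=[0,0,0,0,1,-3,0,0,0,0,0,1,-6,0,0,0,0,0,1,-9,0,0,0,0,0,1,-12,0,0,0,0,0,1,-15,0])

```text
t: 24.85
eef_pos: [0.4667, -0.2006, 0.1553]
tool_rot: [0.74, 0.672, -0.0, -0.0]
ft_force: [-1.4, 1.6, 0.5]
width: 0.0213
grasp_force: 30.0
```

drive_tool(motion=[0,0,0,0,0,-2,0,0,0,0,0,0,-4,0,0,0,0,0,0,-6,0,0,0,0,0,0,-7,0,0,0,0,0,0,-8,0])

```text
t: 25.35
eef_pos: [0.4667, -0.2006, 0.1475]
tool_rot: [0.74, 0.672, -0.0, -0.0]
ft_force: [-0.9, 1.2, -0.4]
width: 0.0213
grasp_force: 30.0
```

```bash
python3 - <<'E'
from h import *
s=robot.state();print(s['eef_pos'],s['ft_force'],s['moment'])
E
```

```text
[ 0.4666708  -0.20055909  0.14751108] [-0.90226005  1.15727247 -0.44167114] [ 0.33416461  0.16597977 -0.0176568 ]
```

drive_tool(motion=[0,0,0,0,0,-1,0,0,0,0,0,0,-2,0,0,0,0,0,0,-3,0,0,0,0,0,0,-4,0,0,0,0,0,0,-4,0])

```text
t: 25.85
eef_pos: [0.4667, -0.2006, 0.145]
tool_rot: [0.74, 0.672, -0.0, 0.0]
ft_force: [-5.3, 3.1, 13.2]
width: 0.021
grasp_force: 30.0
```

```bash
python3 - <<'E'
from h import *
s=robot.state();print(s['eef_pos'],s['ft_force'],s['moment'])
E
```

```text
[ 0.46669849 -0.20057714  0.14504484] [-5.27039142  3.08336869 13.23164801] [ 0.66977944  1.23579435 -0.02893179]
```

drive_tool(motion=[0,0,0,0,0,3,50,0,0,0,0,0,3,50,0,0,0,0,0,3,50,0,0,0,0,0,3,50,0,0,0,0,0,5,50])

```text
t: 26.35
eef_pos: [0.4665, -0.2006, 0.1482]
tool_rot: [0.74, 0.672, -0.0, -0.0]
ft_force: [-0.1, -1.1, 0.0]
width: 0.0457
grasp_force: 0.0
```

drive_tool(motion=[0,0,0,0,0,30,50,0,0,0,0,0,70,50,0,0,0,0,0,110,50,0,0,0,-20,-30,110,50,0,0,0,-40,-70,110,50])

```text
t: 26.85
eef_pos: [0.4278, -0.2699, 0.2604]
tool_rot: [0.739, 0.674, 0.001, 0.002]
ft_force: [0.1, -0.2, -0.3]
width: 0.0461
grasp_force: 0.0
```

drive_tool(motion=[0,0,0,0,-45,0,50,0,0,0,0,-90,0,50,0,0,0,0,-130,0,50,0,0,0,0,-130,0,50,0,0,0,0,-130,0,50])

```text
t: 27.35
eef_pos: [0.4263, -0.4008, 0.2579]
tool_rot: [0.741, 0.672, 0.0, -0.001]
ft_force: [1.4, 1.2, -0.2]
width: 0.046
grasp_force: 0.0
```

```bash
python3 - <<'E'
from h import *
c=cap('side','s12.png');t=cap('top','t12.png')
for n,c in(('side',c),('top',t)):
    q=proj(c,[.4667,-.2007,.154]);u,v=[int(a) for a in q];h=cv2.cvtColor(c['color'],cv2.COLOR_BGR2HSV)
    m=cv2.inRange(h,(22,130,80),(35,255,255))[v-15:v+15,u-15:u+15];y,x=np.nonzero(m)
    print(n,'exp',q,'yel',len(x) and (x.mean()+u-15,y.mean()+v-15,len(x),y.min()+v-15,y.max()+v-15))
print('exp side top/bottom',proj(cap('side'),[.4667,-.2007,.173]),proj(robot.capture('side'),[.4667,-.2007,.135]))
# rail/beam gap check: gray profile across far beam/rail joint, before and after
for f in('top1.png','t12.png'):
    im=cv2.imread('pics/'+f); print(f,im[148,372:404].tolist()[8:22])
E
```

```text
side exp (np.float64(376.8656363285645), np.float64(184.29695466672686)) yel (np.float64(376.7457627118644), np.float64(184.83050847457628), 59, np.int64(179), np.int64(190))
top exp (np.float64(383.40866928349243), np.float64(221.20655575286685)) yel (np.float64(383.6666666666667), np.float64(220.8), 45, np.int64(217), np.int64(224))
exp side top/bottom (np.float64(377.1886256582751), np.float64(179.30507774987132)) (np.float64(376.54662747320623), np.float64(189.2273124056727))
top1.png [[97, 185, 223], [86, 166, 205], [60, 117, 154], [30, 70, 110], [31, 84, 151], [40, 110, 191], [41, 117, 201], [42, 120, 205], [43, 122, 208], [44, 120, 205], [43, 118, 202], [43, 118, 201], [43, 120, 205], [46, 126, 212]]
t12.png [[101, 192, 228], [92, 176, 220], [70, 149, 209], [52, 129, 208], [44, 121, 207], [43, 123, 209], [43, 125, 212], [44, 124, 211], [43, 122, 206], [42, 121, 205], [43, 123, 208], [46, 129, 215], [63, 142, 220], [113, 171, 211]]
```

The pin is fully home: the knob sits between rows 179 and 190 in the side view, as expected. The dark gap between the beam and the rail has closed.

```bash
python3 -c "
from cell import robot
print(robot.hand_in())"
```

```text
the job is handed in; nothing more can be done
None
```

The job is handed in: the rail is drawn home, the tie felt firmly tight at about 0.70 N m (estimated from the wrist force), and the pin is fully home through the strap; it took about 27 s of the 72 s allowed.

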